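# Slide an ornament under the reader bridge

### The arm

A 6-joint arm with a two-finger parallel gripper is mounted at the origin on the work surface. World frame = base frame: x ahead of the robot, y to its left, z up, the work surface at z = 0. Lengths are in m, angles in rad, forces in N, time in s.
With the tool pointing down it reaches from about 0.35 to 0.775 m from the base axis. Payload 7.3 kg.
Tool frame: the origin (TCP) lies at the very end of the fingers, on their centre line; the grasp point (between the pads) lies 19 mm behind it; x points along the fingers, y is the direction in which the jaws open and shut, and the axes are right-handed (so a half turn about x gives the same grasp; the last joint's range is limited). The gripper opens to 92 mm and grips with 3 to 60 N. Pads are 19 mm wide; open, the fingers measure 130 mm over their backs; the gripper's body (75 mm by 190 mm) begins 47 mm behind the grasp point.
Start: joints at [1.184, 0.342, 1.524, -0, 1.275, -0.146], TCP at [0.125, 0.51, 0.227] pointing down, gripper open.
Joint ranges: [-2.53, 2.53], [-0.77, 2.02], [0.04, 2.7], [-1, 4.14], [0.28, 2.66], [-3.11, 3.11]. Speed limits (rad/s): [2.57, 2.57, 3.14, 3.14, 3.14, 3.14].

### API

Orientations are given as [roll, pitch, yaw] about the fixed x, y, z axes, in that order (R = Rz(yaw) Ry(pitch) Rx(roll)).
In Python, from cell import observe, vision, job gives the robot as it stands.
- The arm moves only by the tool send_rows, never from a script. Its argument "motion" is a list of rows, each an object with "hand": the opening, from -1 (shut) to 1 (fully open), so that 0 is half open; "slide": the shift along the tool's x, y, z in mm, a list of three; "spin": the turn about the tool's x in rad. In form: [{"hand": hand, "slide": [tx, ty, tz], "spin": spin}, ...]. A call has 1 to 8 rows; each row shifts and turns the pose as measured when the row begins, along the tool's axes as they then stand; what a row does not reach is not made up. A row lasts 1/10 s, in which the tool goes at most 50 mm and 8.59 degrees, less where a joint would pass 70% of its speed; a pose out of reach is approached as far as the arm can. A call with a gripper value outside its range is refused whole. The fingers move at their own pace and stop on an object; "grip_force" is the grip in N (left out, the last holds). Time passes only in rows, so rows that do not move let the fingers close. It gives the time, the measured TCP pose, the force and the opening at its end, in the units of the state.
- observe(): the state, without advancing time (a new reading comes with each control period).
- vision.read_camera(name): name is "side" or "top" or "wrist"; returns a dict with "pixels" (384x512x3 uint8, blue, green, red), "range_z" (384x512 float32, m along the optical axis (not along the pixel's ray), 0 where there is no reading), "fx", "fy", "cx", "cy" (pixels), "world_from_camera" (4x4, takes a point from camera to world coordinates); the wrist camera has in their place "T_tool_cam" (4x4, takes a point from camera to tool coordinates, whose origin is the TCP and whose axes are the tool frame's). Camera axes: x right, y down, z forward; pixel columns grow to the right and rows downward; lengths in m; the calibration is good to about 2 mm. A picture is of the moment at which its call begins: read the wrist's pose just before it.
- job.hand_in(): hands the job in, once; it reports no verdict.
Trained networks look in a picture, given as the dict that the camera call returned (one of the last four; its "shot" number tells which), for a name from the list of things; names that differ only in an ending like _2 or _b are one class to them, and where a whole thing is asked for, a point or a joint stands for the part that bears it (a point fixed in the world has none). Each returns a list of dicts, best first, with "conf" (0 to 1); they miss things now and then, are a little off and sometimes report something else, mostly with a low value. They report only what shows in the picture. A call takes as long as a camera call.
- vision.search_frame(picture, thing): "uv" ([column, row] in pixels, amid what is visible of it).
- vision.cut_out(picture, thing): "mask" (384x512 bool, what is visible of it) and "uv" ([column, row] in pixels, amid what is visible of it).
The state is a dict: "time": time; "qpos": joint angles; "qvel": joint speeds; "joint_efforts": joint torques, N m; "tool_pos": TCP position; "tool_rot": TCP orientation; "contact_force": force on the tool from outside, world axes, zero at the start; "torque": the same for the moment, N m; "opening": finger opening in m.
Only numpy, scipy, OpenCV 4.12 (cv2) and the standard library are available. Lean on these libraries where they do the work, as an engineer would, in place of code of your own. Each camera call takes 0.05 s, during which the arm holds its last target.

### The job

Take the aluminium work slide that carries the small ornament, bring its ramped nose to the tunnel mouth of the low reader bridge, and push it gently in under the bridge until the hidden catch has dropped into its cross slot and it will go no farther. Do not force it, do not bump the bridge with the arm, let go, and leave everything else on the bench where it is.

Things in the scene. Friction and masses are not known exactly. Their poses are not given: they have to be found in the camera images.
- slide_center (a point): Sizes in mm. Centre (9 above the bench) of the loose work slide: a flat aluminium bar 170 long (x) by 52 wide (y) by 18 thick, about 0.25 kg. The nose is its +x end: a ramp falls from full height at x = 65 to 8 high at x = 85. Its tail face at x = -85 is flat and upright. A white ornament, diameter 38, stands 1.5 above its top at x = -20.
- slide_slot (a point): Middle of the cross slot in the slide's top, 54 behind the nose tip (x = 31 from the centre), at the height of the top: 12 wide (along x), 10 deep, over the full width. The bridge's catch, a roller of diameter 9, drops into it.
- bridge: Sizes in mm. Fixed low reader bridge, white with grey head. Origin: middle of the tunnel mouth, on the bench; the tunnel runs along its +x for 130, 55 wide, headroom 21.5. Low wings (20 high) flare the mouth to 75 wide at x = -20. Outside 91 wide (119 over the feet), roof 30 high, head 62, lens 78 high; column 70 wide, 130 high at x = 131 to 166.
- head_top (a point): Middle of the lens top on the bridge's head, 18.5 behind the mouth, 78 high. At home the slide's tail sticks out of the mouth by 50 to 86 (its centre -1 to 35 along the bridge's x), depending on where the hidden catch sits. More than 20 N of slide on bridge or catch is forcing it.
- catch (a joint): Height in m of the spring roller catch hidden in the tunnel roof on its centreline, somewhere 30 to 66 from the mouth, unmeasured, new each time. 0 = down (tip 9 mm over the bench), 0.009 riding on the slide, near 0 again in the slot. Lifting it takes a push of 2 to 8 N; in the slot it stops the slide firmly (1.5 mm play, 0.2 mm/N). Its bar shows between the grey blocks on top.
- block_center (a point): Bystander: loose plain wooden block 150 x 50 x 22, rounded edges, no slot or ramp; point at its centre. It may lie on either side, the slide on the other.
- jar: Bystander: amber glass jar with a black cap, diameter 56, 75 high, origin under its centre.
- bowl: Bystander: small white bowl, diameter 84, 35 high, origin under its centre.
- brush: Bystander: a brush lying on the bench near the robot, under 30 high.
- weight: Bystander: brass weight with a knob, diameter 40, 52 high, origin under its centre.
- spool: Bystander: wooden ring, diameter 52, 24 high, origin under its centre.

How it is judged:
On the way, in this order (a step that is already met when the one before it is completed fails the run):
1. the slide's nose is in the tunnel mouth, in line with it (x of slide_center in the frame of bridge between -0.085 and 0.04 m and y of slide_center in the frame of bridge between -0.008 and 0.008 m and angle between the x axis of slide_center and the x axis of bridge, either way round below 0.12 rad).
2. the slide is pushed under the bridge and the catch has dropped into its slot (x of slide_center in the frame of bridge between -0.006 and 0.04 m and value of joint catch below 0.003 m), for 0.2 s.
At the end, for the whole second after the job is handed in: The slide lies flat and still in the tunnel, nose first, within 4 mm of the tunnel's centreline and 0.06 rad of its direction, its centre -6 to 40 mm along the bridge's x, with the catch down in its slot (catch below 3 mm) (all of step 2 and y of slide_center in the frame of bridge between -0.004 and 0.004 m and angle between the x axis of slide_center and the x axis of bridge, either way round below 0.06 rad and angle between slide_center's own z axis and vertical below 0.06 rad and linear speed of slide below 0.01 m/s); the robot touches nothing.
It fails at once if the slide is forced: more than 20 N between the slide and the bridge or its catch (contact force between slide and bridge above 20 N).
It fails at once if the arm or fingers bump the bridge with more than 5 N (contact force between any of the arm, the fingers and bridge above 5 N).
It fails at once if another thing on the bench is moved more than 20 mm (distance of any of block_center, jar, bowl, brush, weight, spool from where it was at the start of the episode above 0.02 m).
It also fails if it takes over 59 s, if anything falls off the work surface, if the arm or the gripper's body presses on something with over 40 N, if the wrist force passes 120 N, or if a joint passes its speed limit or range.

## Working session

There is one attempt and no reset: what is moved stays moved. The work goes in short steps, Python scripts to look and compute and a tool call to move; the robot and the scene stay as the last step left them, time stands still between calls to the robot, and variables do not carry over. Pictures are saved under pics/ and viewed, and the job is handed in when it is done.

Besides the shell and the picture viewer there is one more tool, called after "Request:" as a command line: name --argument value ..., lists and objects as JSON in quotes. send_rows: Moves the arm, as the interface text tells. Its arguments: {"type":"object","properties":{"motion":{"type":"array","items":{"type":"object","properties":{"hand":{"type":"number"},"slide":{"type":"array","items":{"type":"number"}},"spin":{"type":"number"}}}},"grip_force":{"type":"number"}},"required":["motion"]}

```bash
mkdir -p pics; ls; cat > h.py <<'E'
import numpy as np, cv2
from cell import observe, vision, job
from scipy.spatial.transform import Rotation as R
def shot(name,tag):
    s=observe(); d=vision.read_camera(name); cv2.imwrite(f'pics/{tag}.png',d['pixels'])
    if name=='wrist':
        T=np.eye(4); T[:3,:3]=R.from_euler('xyz',s['tool_rot']).as_matrix(); T[:3,3]=s['tool_pos']
        d['W']=T@d['T_tool_cam']
    else: d['W']=np.array(d['world_from_camera'])
    return d
def cloud(d):
    z=d['range_z']; v,u=np.mgrid[:384,:512]
    P=np.stack([(u-d['cx'])/d['fx']*z,(v-d['cy'])/d['fy']*z,z,np.ones_like(z)],-1)@d['W'].T
    P=P[...,:3]; P[z==0]=np.nan
    return P
E
python3 - <<'E'
from h import *
print(observe())
for c in ['top','side','wrist']:
    d=shot(c,c+'0'); P=cloud(d)
    np.savez(f'{c}0.npz',P=P,px=d['pixels'])
    if c!='wrist':
      for n in ['slide_center','bridge','block_center','jar','bowl','brush','weight','spool']:
        r=vision.cut_out(d,n)
        if r:
            m=r[0]['mask']; print(c,n,r[0]['conf'],r[0]['uv'],np.nanmedian(P[m],0).round(3),m.sum(), len(r))
            np.save(f'{c}_{n}.npy',m)
E
```

```text
pics
{'time': 0.0, 'qpos': array([ 1.18396427e+00,  3.42723497e-01,  1.52504557e+00, -3.69869482e-05,
        1.27538183e+00, -1.45990723e-01]), 'qvel': array([-0.0021718 ,  0.00112497, -0.00075456, -0.00144331,  0.00119051,
        0.00028286]), 'joint_efforts': array([-1.16946935e-04, -4.31244493e+01, -2.44226986e+01,  7.17665255e-02,
        5.58816246e-02, -1.12836406e-04]), 'tool_pos': array([0.12504846, 0.50946041, 0.22603459]), 'tool_rot': array([-1.69409368,  1.56923768, -1.93492421]), 'contact_force': array([ 0.53271046, -0.12901121,  0.51385113]), 'torque': array([-0.00417993,  0.00744352, -0.0132934 ]), 'opening': 0.09178428416800634}
top slide_center 0.65 [353.2, 225.3] [ 0.47  -0.291  0.018] 1098 1
top bridge 0.74 [273.7, 136.6] [ 0.715 -0.045  0.061] 2158 3
top block_center 0.86 [152.7, 201.0] [0.515 0.291 0.022] 949 1
top jar 0.76 [142.9, 153.3] [0.664 0.317 0.073] 423 2
top bowl 0.83 [353.6, 144.5] [ 0.704 -0.292  0.017] 609 1
top brush 0.72 [235.5, 261.1] [0.36  0.046 0.019] 752 2
top weight 0.77 [101.1, 191.1] [0.558 0.434 0.032] 212 1
top spool 0.78 [413.2, 193.4] [ 0.57  -0.459  0.023] 255 1
side slide_center 0.83 [286.5, 157.7] [ 0.472 -0.286  0.015] 747 1
side bridge 0.72 [187.5, 189.5] [ 0.728 -0.023  0.054] 2159 1
side block_center 0.72 [283.7, 157.3] [ 0.468 -0.287  0.015] 724 1
side jar 0.85 [167.7, 298.1] [0.664 0.34  0.057] 671 1
side bowl 0.68 [220.1, 149.2] [ 0.702 -0.302  0.021] 343 1
side brush 0.66 [305.8, 239.6] [0.361 0.059 0.017] 581 2
side spool 0.61 [266.8, 125.8] [ 0.568 -0.45   0.018] 167 1
```

View pics/top0.png

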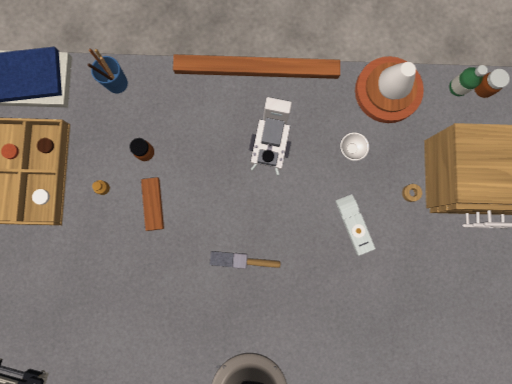

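View pics/side0.png

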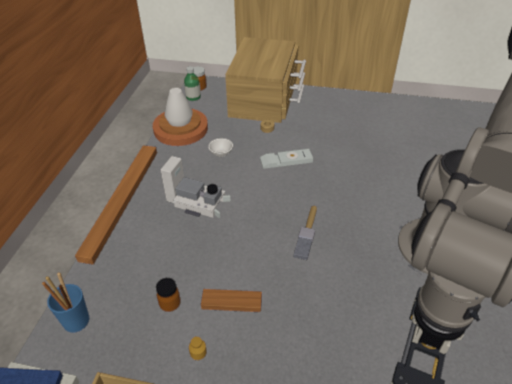

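```bash
python3 - <<'E'
import numpy as np,cv2
z=np.load('top0.npz');P=z['P']
def rect(m,lo,hi):
    m=cv2.erode(m.astype(np.uint8),np.ones((1,1)))>0
    q=P[m]; q=q[np.isfinite(q[:,0])&(q[:,2]>lo)&(q[:,2]<hi)]
    r=cv2.minAreaRect((q[:,:2]*1000).astype(np.float32)); print(len(q),np.round(r[0],1),np.round(r[1],1),r[2]); return q
for n,lo,hi in [('slide_center',.010,.024),('block_center',.01,.03),('bridge',.02,.04),('bridge',.055,.07),('bridge',.12,.14),('bridge',.01,.14),('brush',.005,.05)]:
    print(n,lo); rect(np.load(f'top_{n}.npy'),lo,hi)
# generic height map over the bridge zone
zone=(P[...,0]>.55)&(P[...,0]<.95)&(abs(P[...,1]+.03)<.15)
for lo,hi in [(.015,.025),(.025,.035),(.055,.066),(.07,.085),(.12,.14)]:
    print(lo,hi); rect(zone,lo,hi)
big=cv2.resize(z['px'][80:300,80:440],None,fx=2.2,fy=2.2,interpolation=cv2.INTER_CUBIC); cv2.imwrite('pics/topbig.png',big)
E
```

```text
slide_center 0.01
968 [ 471.1 -293.9] [168.   54.3] 22.15171241760254
block_center 0.01
931 [517.  293.6] [150.5  51.4] 7.950511932373047
bridge 0.02
636 [695.2 -41.9] [ 90.9 148.3] 80.22547149658203
bridge 0.055
659 [701.5 -39.1] [ 68.4 134.3] 77.40723419189453
bridge 0.12
336 [780.7 -56.5] [69.1 35.8] 79.91035461425781
bridge 0.01
1989 [710.3 -45.1] [115.9 178.4] 79.53273010253906
brush 0.005
736 [359.4  22.7] [198.3  41.6] 85.02644348144531
0.015 0.025
192 [807.6   8.6] [279.6 348.1] 70.18858337402344
0.025 0.035
1788 [784.2 -30.3] [299.1 331.5] 89.99313354492188
0.055 0.066
634 [701.8 -43.5] [ 69.8 135.8] 80.49549865722656
0.07 0.085
158 [701.2 -45. ] [ 65.6 131.5] 80.97409057617188
0.12 0.14
341 [780.6 -56.8] [69.8 35.8] 80.1702651977539
```

```bash
cat >> h.py <<'E'
def tool():
    s=observe(); return s, R.from_euler('xyz',s['tool_rot']).as_matrix(), np.array(s['tool_pos'])
def plan(target,yaw_y=None):
    """shift in tool axes (mm) and spin to bring the tool y axis to heading yaw_y (mod pi)"""
    s,M,p=tool(); d=M.T@(np.array(target)-p)*1000
    print('t',round(s['time'],2),'pos',p.round(4),'q6',s['qpos'][5].round(2),'open',round(s['opening'],4),'F',np.round(s['contact_force'],1))
    print('M',M.round(3).tolist()); print('shift tool mm',d.round(1))
    if yaw_y is not None:
        h=np.arctan2(M[1,1],M[0,1]); e=(yaw_y-h+np.pi/2)%np.pi-np.pi/2
        print('heading y',np.degrees(h).round(2),'spin',(e*np.sign(M[2,0])).round(4))
E
python3 -c "
from h import *
plan([.4,-.32,.2],np.radians(112))
d=shot('wrist','w'); print(d['T_tool_cam'].round(3))"
```

```text
t 0.95 pos [0.1252 0.5099 0.2268] q6 -0.15 open 0.092 F [0.6 0.4 0.2]
M [[0.0, 0.239, 0.971], [0.0, 0.971, -0.239], [-1.0, 0.0, 0.0]]
shift tool mm [  26.6 -740.4  464.8]
heading y 76.2 spin -0.6248
[[ 0.    -0.289  0.957 -0.157]
 [ 1.    -0.    -0.     0.001]
 [ 0.     0.957  0.289 -0.078]
 [ 0.     0.     0.     1.   ]]
```

View pics/topbig.png

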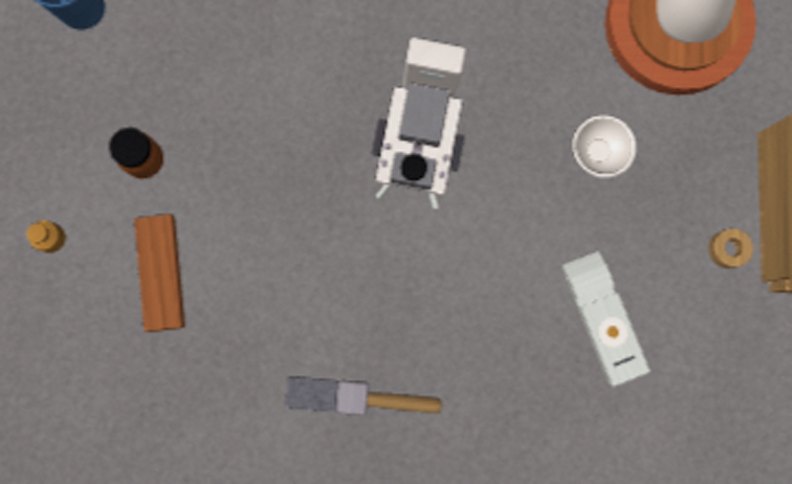

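Request:
send_rows --motion '[{"hand": 1, "slide": [0, -17, 40], "spin": 0}, {"hand": 1, "slide": [0, -17, 40], "spin": 0}, {"hand": 1, "slide": [0, -17, 40], "spin": 0}, {"hand": 1, "slide": [0, -17, 40], "spin": 0}, {"hand": 1, "slide": [0, -17, 40], "spin": 0}, {"hand": 1, "slide": [0, -17, 40], "spin": 0}, {"hand": 1, "slide": [0, -17, 40], "spin": 0}, {"hand": 1, "slide": [0, -17, 40], "spin": 0}]'

```text
time: 1.8
tool_pos: [0.4099, 0.2985, 0.227]
tool_rot: [1.474, 1.567, 1.244]
contact_force: [0.6, 1.0, -0.5]
opening: 0.0919
```

```bash
python3 -c "
from h import *
plan([.42,-.0,.22],np.radians(76))"
```

```text
t 1.8 pos [0.4099 0.2985 0.227 ] q6 -0.87 open 0.0919 F [ 0.6  1.  -0.5]
M [[0.001, 0.228, 0.974], [0.004, 0.974, -0.228], [-1.0, 0.004, 0.0]]
shift tool mm [   5.9 -288.4   77.8]
heading y 76.84 spin 0.0146
```

Request:
send_rows --motion '[{"hand": 1, "slide": [0, -40, 8], "spin": 0}, {"hand": 1, "slide": [0, -40, 8], "spin": 0}, {"hand": 1, "slide": [0, -40, 8], "spin": 0}, {"hand": 1, "slide": [0, -40, 8], "spin": 0}, {"hand": 1, "slide": [0, -40, 8], "spin": 0}, {"hand": 1, "slide": [0, -40, 8], "spin": 0}, {"hand": 1, "slide": [0, -40, 8], "spin": 0}, {"hand": 1, "slide": [0, 0, 0], "spin": 0}]'

```text
time: 2.6
tool_pos: [0.404, -0.0014, 0.2256]
tool_rot: [0.574, 1.564, 0.338]
contact_force: [-0.4, 0.2, -0.6]
opening: 0.0916
```

```bash
python3 -c "
from h import *
d=shot('wrist','w1');P=cloud(d);np.savez('w1.npz',P=P,px=d['pixels'])
plan([.36,-.31,.22],np.radians(112))"
```

```text
t 2.65 pos [4.040e-01 4.000e-04 2.256e-01] q6 -1.53 open 0.0918 F [-0.7 -0.2 -0.7]
M [[0.006, 0.233, 0.972], [0.003, 0.972, -0.233], [-1.0, 0.005, 0.005]]
shift tool mm [   4.3 -312.1   29.6]
heading y 76.51 spin -0.6194
```

View pics/w1.png

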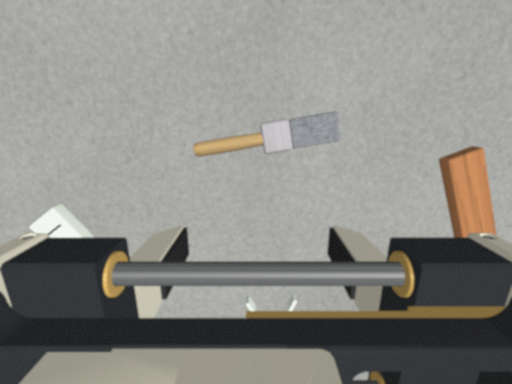

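Request:
send_rows --motion '[{"hand": 1, "slide": [0, 4, 45], "spin": 0.03}, {"hand": 1, "slide": [0, 4, 45], "spin": 0.03}, {"hand": 1, "slide": [0, 4, 45], "spin": 0}, {"hand": 1, "slide": [0, 4, 45], "spin": 0}, {"hand": 1, "slide": [0, 4, 45], "spin": 0}, {"hand": 1, "slide": [0, 4, 45], "spin": 0}, {"hand": 1, "slide": [0, 4, 25], "spin": 0}, {"hand": 1, "slide": [0, 0, 0], "spin": 0}]'

```text
time: 3.45
tool_pos: [0.7039, -0.044, 0.2233]
tool_rot: [1.507, 1.562, 1.216]
contact_force: [-1.0, 0.1, 0.0]
opening: 0.0918
```

```bash
python3 -c "
from h import *
d=shot('wrist','w2');P=cloud(d);np.savez('w2.npz',P=P,px=d['pixels'])
plan([.5,-.27,.22],np.radians(112))"
```

```text
t 3.5 pos [ 0.7026 -0.0436  0.2233] q6 -1.46 open 0.0917 F [-1.5  0.3  0.1]
M [[0.002, 0.286, 0.958], [0.008, 0.958, -0.286], [-1.0, 0.008, -0.001]]
shift tool mm [   1.1 -274.9 -129.5]
heading y 73.4 spin -0.6736
```

View pics/w2.png

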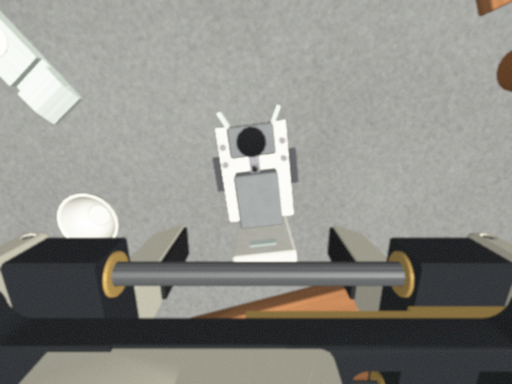

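```bash
cat > fit.py <<'E'
import numpy as np,cv2
def layers(P,box,zs):
    zone=(P[...,0]>box[0])&(P[...,0]<box[1])&(P[...,1]>box[2])&(P[...,1]<box[3])
    for lo,hi in zs:
        q=P[zone&(P[...,2]>lo)&(P[...,2]<hi)]
        if len(q)<20: print(lo,hi,len(q)); continue
        r=cv2.minAreaRect((q[:,:2]*1000).astype(np.float32))
        print(lo,hi,len(q),'z',np.median(q[:,2]).round(4),np.round(r[0],1),np.round(r[1],1),round(r[2],2))
E
python3 - <<'E'
from fit import *
P=np.load('w2.npz')['P']
print('bench',np.nanmedian(P[20:90,200:400,2]))
layers(P,(.58,.8,-.13,.06),[(.014,.023),(.025,.034),(.055,.067),(.072,.084),(.115,.135)])
E
python3 - <<'E'
import numpy as np,cv2
z=np.load('w2.npz');im=z['px'][80:280,180:330]
cv2.imwrite('pics/w2c.png',cv2.resize(im,None,fx=3.9,fy=3,interpolation=cv2.INTER_CUBIC)) if 0 else cv2.imwrite('pics/w2c.png',cv2.resize(im,None,fx=3,fy=3,interpolation=cv2.INTER_CUBIC))
E
```

```text
bench -0.0011494560746978244
0.014 0.023 144 z 0.0188 [689.5 -45.5] [ 81.2 150.8] 77.34
0.025 0.034 2614 z 0.0289 [701.9 -44.2] [ 91.  133.5] 80.12
0.055 0.067 3284 z 0.0608 [702.  -45.6] [ 69.5 134.7] 81.08
0.072 0.084 923 z 0.0769 [703.7 -44.5] [ 70.  133.1] 80.14
0.115 0.135 838 z 0.1275 [767.7 -54.4] [69.9 13.8] 72.13
```

View pics/w2c.png

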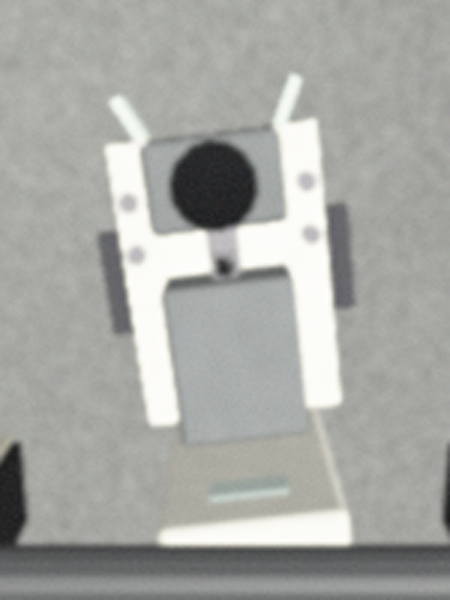

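Request:
send_rows --motion '[{"hand": 1, "slide": [0, -28, -19], "spin": -0.085}, {"hand": 1, "slide": [0, -28, -19], "spin": -0.085}, {"hand": 1, "slide": [0, -28, -19], "spin": -0.085}, {"hand": 1, "slide": [0, -28, -19], "spin": -0.085}, {"hand": 1, "slide": [0, -28, -19], "spin": -0.085}, {"hand": 1, "slide": [0, -28, -19], "spin": -0.085}, {"hand": 1, "slide": [0, -28, -19], "spin": -0.085}, {"hand": 1, "slide": [0, 0, 0], "spin": -0.08}]'

```text
time: 4.3
tool_pos: [0.5559, -0.2247, 0.2221]
tool_rot: [1.338, 1.559, 1.764]
contact_force: [-0.5, 0.4, -0.1]
opening: 0.0919
```

```bash
python3 -c "
from h import *
from fit import layers
P=np.load('w2.npz')['P']
print('bar',P[162:172,250:260,:].reshape(-1,3)[::9].round(4))
d=shot('wrist','w3');P=cloud(d);np.savez('w3.npz',P=P,px=d['pixels'])
plan([.4,-.322,.05],np.radians(112))
print('bench',np.nanmedian(P[20:60,:,2]))
layers(P,(.35,.6,-.4,-.2),[(.008,.024),(.013,.024)])
"
```

```text
bar [[ 0.6815 -0.0454  0.0421]
 [ 0.6848 -0.0343  0.042 ]
 [ 0.6857 -0.0359  0.0418]
 [ 0.6851 -0.0371  0.0508]
 [ 0.6857 -0.0386  0.0518]
 [ 0.6866 -0.0402  0.0519]
 [ 0.6876 -0.0418  0.0509]
 [ 0.6888 -0.0435  0.0493]
 [ 0.6894 -0.045   0.0504]
 [ 0.6902 -0.0466  0.0506]
 [ 0.6929 -0.0489  0.0409]
 [ 0.6952 -0.0375  0.0463]]
t 4.35 pos [ 0.5565 -0.223   0.2223] q6 -2.52 open 0.0916 F [-0.  -0.   0.2]
M [[-0.002, -0.418, 0.909], [0.012, 0.909, 0.417], [-1.0, 0.012, 0.003]]
shift tool mm [ 171.4  -26.7 -184.1]
heading y 114.68 spin 0.0468
bench -0.0009335348159176249
0.008 0.024 5430 z 0.017 [ 472.2 -295.4] [169.5  52.2] 22.1
0.013 0.024 5145 z 0.017 [ 467.9 -297.1] [160.4  52.2] 22.04
```

View pics/w3.png

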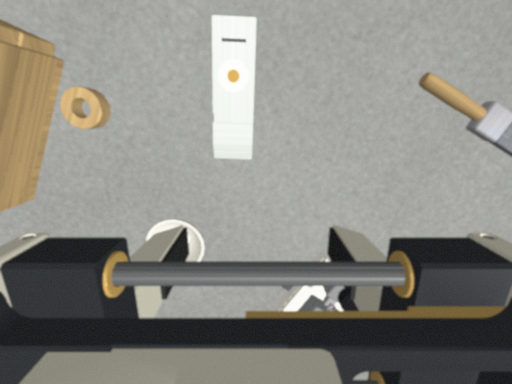

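Request:
send_rows --motion '[{"hand": 1, "slide": [0, -7, -45], "spin": 0.045}, {"hand": 1, "slide": [0, -7, -45], "spin": 0}, {"hand": 1, "slide": [10, -7, -45], "spin": 0}, {"hand": 1, "slide": [40, -6, -45], "spin": 0}, {"hand": 1, "slide": [40, 0, 0], "spin": 0}, {"hand": 1, "slide": [40, 0, 0], "spin": 0}, {"hand": 1, "slide": [0, 0, 0], "spin": 0}]'

```text
time: 5.05
tool_pos: [0.4026, -0.3044, 0.0987]
tool_rot: [0.657, 1.561, 1.039]
contact_force: [-0.1, -0.2, 0.0]
opening: 0.0917
```

```bash
python3 -c "
from h import *
plan([.4034,-.323,.03],np.radians(112.1))"
```

```text
t 5.05 pos [ 0.4026 -0.3044  0.0987] q6 -2.77 open 0.0917 F [-0.1 -0.2  0. ]
M [[0.005, -0.373, 0.928], [0.009, 0.928, 0.373], [-1.0, 0.006, 0.008]]
shift tool mm [ 68.5 -18.   -6.7]
heading y 111.9 spin -0.0035
```

Request:
send_rows --motion '[{"hand": 1, "slide": [0, -18, -7], "spin": 0}, {"hand": 1, "slide": [0, 0, 0], "spin": 0}, {"hand": 1, "slide": [35, 0, 0], "spin": 0}, {"hand": 1, "slide": [25, 0, 0], "spin": 0}, {"hand": 1, "slide": [0, 0, 0], "spin": 0}]'

```text
time: 5.55
tool_pos: [0.4093, -0.3269, 0.0468]
tool_rot: [-0.54, 1.554, -0.156]
contact_force: [-1.9, -0.4, -0.1]
opening: 0.0918
```

```bash
python3 -c "
from h import *
plan([.4034,-.323,.004],np.radians(112.1))
d=shot('wrist','w4')"
```

```text
t 5.55 pos [ 0.4093 -0.3269  0.0468] q6 -2.79 open 0.0918 F [-1.9 -0.4 -0.1]
M [[0.016, -0.374, 0.927], [-0.003, 0.927, 0.374], [-1.0, -0.008, 0.014]]
shift tool mm [42.7  6.1 -4.6]
heading y 111.98 spin -0.0021
```

View pics/w4.png

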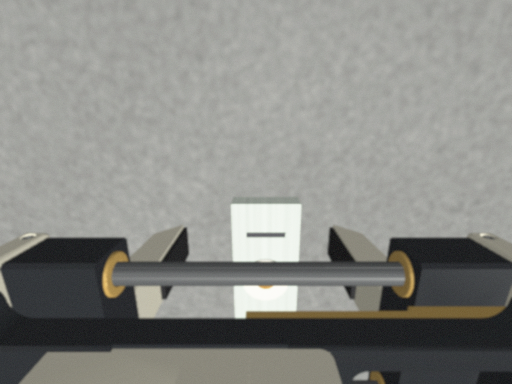

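Request:
send_rows --motion '[{"hand": 1, "slide": [0, 6, -4], "spin": 0}, {"hand": 1, "slide": [0, 0, 0], "spin": 0}, {"hand": 1, "slide": [25, 0, 0], "spin": 0}, {"hand": 1, "slide": [0, 0, 0], "spin": 0}]'

```text
time: 6.0
tool_pos: [0.4072, -0.3259, 0.0297]
tool_rot: [-0.84, 1.542, -0.455]
contact_force: [-0.3, 0.4, -0.6]
opening: 0.0918
```

```bash
python3 -c "
from h import *
plan([.4034,-.323,.004],np.radians(112.1))"
```

```text
t 6.0 pos [ 0.4072 -0.3259  0.0297] q6 -2.79 open 0.0918 F [-0.3  0.4 -0.6]
M [[0.026, -0.375, 0.927], [-0.013, 0.927, 0.375], [-1.0, -0.021, 0.019]]
shift tool mm [25.5  4.6 -2.9]
heading y 112.01 spin -0.0016
```

Request:
send_rows --motion '[{"hand": 1, "slide": [0, 6, -4], "spin": 0}, {"hand": 1, "slide": [12, 1, 0], "spin": 0}, {"hand": 1, "slide": [10, 1, 0], "spin": 0}, {"hand": 1, "slide": [0, 0, 0], "spin": 0}]'

```text
time: 6.4
tool_pos: [0.4018, -0.3212, 0.0096]
tool_rot: [-0.899, 1.537, -0.515]
contact_force: [-0.7, 1.0, 0.5]
opening: 0.0922
```

```bash
python3 -c "
from h import *
plan([.4034,-.323,.004],np.radians(112.1))"
```

```text
t 6.4 pos [ 0.4018 -0.3212  0.0096] q6 -2.8 open 0.0922 F [-0.7  1.   0.5]
M [[0.029, -0.375, 0.927], [-0.017, 0.927, 0.375], [-0.999, -0.026, 0.021]]
shift tool mm [ 5.7 -2.2  0.7]
heading y 112.0 spin -0.0017
```

Request:
send_rows --motion '[{"hand": 1, "slide": [5, -2, 0], "spin": 0}, {"hand": 1, "slide": [0, 0, 0], "spin": 0}]'

```text
time: 6.6
tool_pos: [0.4028, -0.3233, 0.0042]
tool_rot: [-0.898, 1.537, -0.513]
contact_force: [0.9, -0.3, 0.3]
opening: 0.0916
```

```bash
python3 -c "
from h import *
plan([.4034,-.323,.004],np.radians(112.1))"
```

```text
t 6.6 pos [ 0.4028 -0.3233  0.0042] q6 -2.8 open 0.0916 F [ 0.9 -0.3  0.3]
M [[0.029, -0.375, 0.927], [-0.016, 0.927, 0.375], [-0.999, -0.026, 0.021]]
shift tool mm [0.2 0.1 0.7]
heading y 112.01 spin -0.0016
```

Closing on the tail.

Request:
send_rows --motion '[{"hand": -1, "slide": [0, 0, 0], "spin": 0}, {"hand": -1, "slide": [0, 0, 0], "spin": 0}, {"hand": -1, "slide": [0, 0, 0], "spin": 0}, {"hand": -1, "slide": [0, 0, 0], "spin": 0}, {"hand": -1, "slide": [0, 0, 0], "spin": 0}, {"hand": -1, "slide": [0, 0, 0], "spin": 0}, {"hand": -1, "slide": [0, 0, 0], "spin": 0}, {"hand": -1, "slide": [0, 0, 0], "spin": 0}]' --grip_force 20

```text
time: 7.4
tool_pos: [0.4032, -0.3237, 0.0046]
tool_rot: [-0.905, 1.536, -0.521]
contact_force: [-0.0, 0.3, -1.1]
opening: 0.0518
```

```bash
python3 -c "
from h import *
# mouth and heading
th=np.radians(-9.9); mouth=np.array([637.5,-32.3])/1000; ax=np.array([np.cos(th),np.sin(th)])
c=mouth-.135*ax; g=c-.074*ax; print(c,g)
plan([*g,.006],th+np.pi/2)"
```

```text
[ 0.50451024 -0.00908957] [0.43161215 0.00363318]
t 7.4 pos [ 0.4032 -0.3237  0.0046] q6 -2.8 open 0.0518 F [-0.   0.3 -1.1]
M [[0.03, -0.375, 0.927], [-0.017, 0.927, 0.375], [-0.999, -0.027, 0.021]]
shift tool mm [ -6.2 292.7 149.2]
heading y 112.01 spin 0.5569
```

Request:
send_rows --motion '[{"hand": -1, "slide": [-1, 8, 4], "spin": 0.02}, {"hand": -1, "slide": [-0.4, 20, 9], "spin": 0.05}, {"hand": -1, "slide": [-0.4, 20, 8], "spin": 0.05}, {"hand": -1, "slide": [-0.5, 21, 7], "spin": 0.05}, {"hand": -1, "slide": [-0.5, 21, 6], "spin": 0.05}, {"hand": -1, "slide": [-0.5, 21, 5], "spin": 0.05}, {"hand": -1, "slide": [0, 0, 0], "spin": 0}]'

```text
time: 8.1
tool_pos: [0.4101, -0.2027, 0.0051]
tool_rot: [-0.641, 1.538, -0.54]
contact_force: [-0.3, -0.2, -1.2]
opening: 0.0521
```

```bash
python3 -c "
from h import *
th=np.radians(-9.9);plan([.4316,.0036,.006],th+np.pi/2)
d=shot('wrist','w5')"
```

```text
t 8.1 pos [ 0.4101 -0.2027  0.0051] q6 -2.3 open 0.0521 F [-0.3 -0.2 -1.2]
M [[0.028, -0.1, 0.995], [-0.017, 0.995, 0.101], [-0.999, -0.019, 0.026]]
shift tool mm [ -3.8 203.   42.2]
heading y 95.76 spin 0.2732
```

View pics/w5.png

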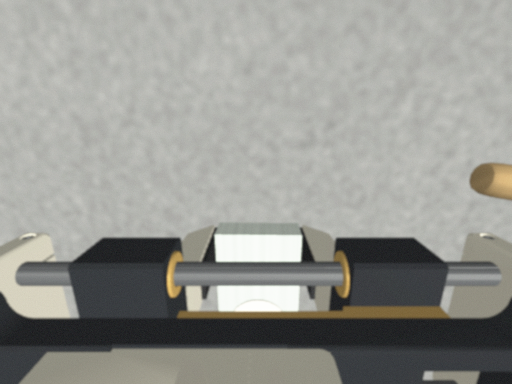

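Request:
send_rows --motion '[{"hand": -1, "slide": [-0.2, 12, 3], "spin": 0.03}, {"hand": -1, "slide": [-0.3, 24, 4], "spin": 0.045}, {"hand": -1, "slide": [-0.4, 24, 3], "spin": 0.045}, {"hand": -1, "slide": [-0.4, 24, 2], "spin": 0.045}, {"hand": -1, "slide": [-0.5, 24, 1], "spin": 0.045}, {"hand": -1, "slide": [-0.5, 24, 0], "spin": 0.04}, {"hand": -1, "slide": [-0.5, 24, -1], "spin": 0.02}, {"hand": -1, "slide": [0, 0, 0], "spin": 0}]'

```text
time: 8.95
tool_pos: [0.4315, -0.0512, 0.0053]
tool_rot: [-0.406, 1.531, -0.584]
contact_force: [0.4, -0.2, -2.6]
opening: 0.0517
```

```bash
python3 -c "
from h import *
th=np.radians(-9.9);plan([.4316,.0036,.006],th+np.pi/2)"
```

```text
t 8.95 pos [ 0.4315 -0.0512  0.0053] q6 -1.66 open 0.0517 F [ 0.4 -0.2 -2.6]
M [[0.033, 0.177, 0.984], [-0.022, 0.984, -0.177], [-0.999, -0.016, 0.037]]
shift tool mm [-1.9 53.9 -9.6]
heading y 79.78 spin -0.0056
```

Request:
send_rows --motion '[{"hand": -1, "slide": [-0.4, 15, -3], "spin": -0.005}, {"hand": -1, "slide": [-0.4, 20, -4], "spin": 0}, {"hand": -1, "slide": [-0.4, 16, -3], "spin": 0}, {"hand": -1, "slide": [0, 6, 0], "spin": 0}, {"hand": -1, "slide": [0, 0, 0], "spin": 0}]'

```text
time: 9.45
tool_pos: [0.4349, 0.003, 0.0053]
tool_rot: [-0.406, 1.527, -0.576]
contact_force: [-1.0, -0.9, -2.3]
opening: 0.052
```

```bash
cat > look.py <<'E'
import sys
from h import *
from fit import layers
tag=sys.argv[1]
th=np.radians(-9.9);plan([.4316,.0036,.006],th+np.pi/2)
for c in ['top','side']:
    d=shot(c,c+tag);P=cloud(d);np.savez(f'{c}{tag}.npz',P=P,px=d['pixels'])
    for n in ['slide_center','bridge']:
        for r in vision.cut_out(d,n)[:1]:
            q=P[r['mask']]; q=q[np.isfinite(q[:,0])]
            for lo,hi in [(.012,.024),(.025,.034),(.12,.14)]:
                k=q[(q[:,2]>lo)&(q[:,2]<hi)]
                if len(k)<25: continue
                b=cv2.minAreaRect((k[:,:2]*1000).astype(np.float32)); print(c,n,round(r['conf'],2),lo,len(k),np.round(b[0],1),np.round(b[1],1),round(b[2],2))
E
python3 look.py a
```

```text
t 9.45 pos [0.4349 0.003  0.0053] q6 -1.53 open 0.052 F [-1.  -0.9 -2.3]
M [[0.037, 0.17, 0.985], [-0.024, 0.985, -0.169], [-0.999, -0.017, 0.041]]
shift tool mm [-0.8 -0.  -3.3]
heading y 80.21 spin 0.0019
top slide_center 0.69 0.012 564 [534.6 -12.5] [ 51.8 111.7] 80.24
top bridge 0.94 0.012 29 [670.1 -66.4] [ 76.5 154.1] 49.66
top bridge 0.94 0.025 559 [696.7 -42.1] [ 90.9 138.1] 80.33
top bridge 0.94 0.12 333 [780.8 -56.5] [69.2 35.8] 80.5
side slide_center 0.56 0.012 319 [540.8 -10.7] [57.1 90.5] 74.29
side bridge 0.91 0.012 172 [702.4 -11.6] [191.4  84.5] 12.91
side bridge 0.91 0.025 348 [718.7 -43.3] [ 94.1 167.7] 81.05
side bridge 0.91 0.12 215 [782.2 -53.6] [70.5 38.8] 77.78
```

```bash
python3 -c "
import cv2
a=cv2.imread('pics/topa.png')[90:260,200:330];b=cv2.imread('pics/sidea.png')[140:270,130:330]
cv2.imwrite('pics/topac.png',cv2.resize(a,None,fx=3.5,fy=3.5,interpolation=2));cv2.imwrite('pics/sideac.png',cv2.resize(b,None,fx=4,fy=4,interpolation=2))"
```

```text
(no output)
```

View pics/topac.png

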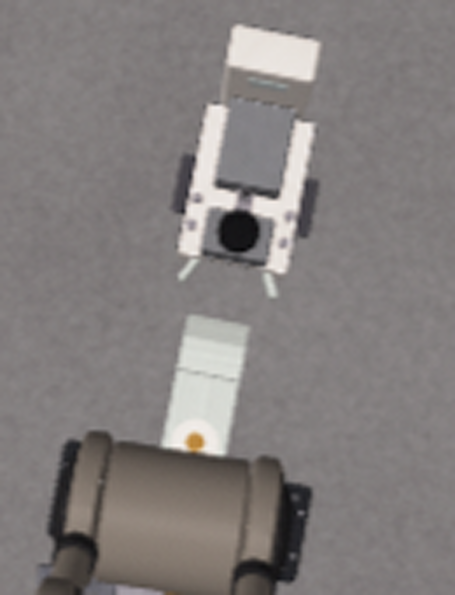

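View pics/sideac.png

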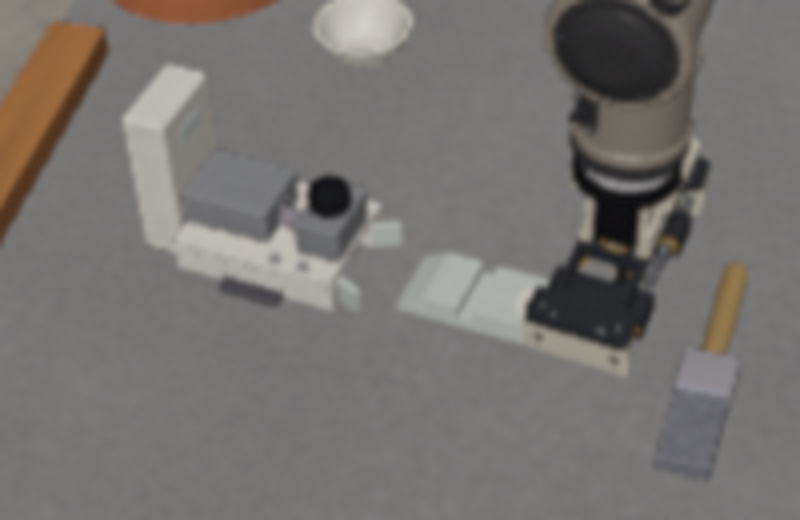

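Request:
send_rows --motion '[{"hand": -1, "slide": [0, -1.3, 0], "spin": 0}, {"hand": -1, "slide": [0.2, 0, 6], "spin": 0}, {"hand": -1, "slide": [0.3, 0, 8], "spin": 0}, {"hand": -1, "slide": [0.3, 0, 8], "spin": 0}, {"hand": -1, "slide": [0, 0, 0], "spin": 0}]' --grip_force 12

```text
time: 10.25
tool_pos: [0.4584, -0.0036, 0.0057]
tool_rot: [-0.399, 1.526, -0.572]
contact_force: [0.4, -0.8, -2.1]
opening: 0.052
```

```bash
cat > st.py <<'E'
from h import *
th=np.radians(-9.9); m=np.array([.6379,-.033]); ax=np.array([np.cos(th),np.sin(th)]); n=np.array([-ax[1],ax[0]])
s,M,p=tool(); d=p[:2]-m; F=np.array(s['contact_force'])
print('t',round(s['time'],2),'tcp in bridge x %.1f y %.1f'%(1e3*d@ax,1e3*d@n),'centre x %.1f'%(1e3*d@ax+74),'z',(p[2]*1e3).round(1),'F ax/lat/z',(F[:2]@ax).round(1),(F[:2]@n).round(1),F[2].round(1),'head',np.degrees(np.arctan2(M[1,1],M[0,1])).round(2),'Mz',M[2].round(3))
E
python3 st.py; python3 look.py b
```

```text
t 10.25 tcp in bridge x -181.9 y -1.9 centre x -107.9 z 5.7 F ax/lat/z 0.5 -0.7 -2.1 head 80.04 Mz [-0.999 -0.017  0.041]
t 10.25 pos [ 0.4584 -0.0036  0.0057] q6 -1.53 open 0.052 F [ 0.4 -0.8 -2.1]
M [[0.038, 0.173, 0.984], [-0.024, 0.985, -0.172], [-0.999, -0.017, 0.041]]
shift tool mm [ -1.5   2.5 -27.6]
heading y 80.04 spin -0.001
top slide_center 0.62 0.012 522 [561.8 -20.1] [ 51.8 102.6] 79.87
top bridge 0.92 0.012 34 [626.5 -29.3] [83.5 20. ] 80.5
top bridge 0.92 0.025 566 [699.9 -42.7] [ 90.9 132.6] 80.23
top bridge 0.92 0.12 340 [781.  -56.7] [69.9 36.4] 81.18
side slide_center 0.88 0.012 313 [565.5 -18.7] [57.6 90.6] 81.85
side bridge 0.55 0.012 171 [700.4 -10.6] [194.1  79.9] 13.47
side bridge 0.55 0.025 343 [717.5 -43.7] [ 96.  167.1] 80.03
side bridge 0.55 0.12 209 [782.2 -54.3] [72.  37.1] 81.42
```

Request:
send_rows --motion '[{"hand": -1, "slide": [0, 1.6, 0], "spin": 0}, {"hand": -1, "slide": [0.2, 0.2, 5], "spin": 0}, {"hand": -1, "slide": [0.2, 0, 5], "spin": 0}, {"hand": -1, "slide": [0, 0, 0], "spin": 0}]'

```text
time: 10.95
tool_pos: [0.4665, -0.0028, 0.0054]
tool_rot: [-0.43, 1.529, -0.604]
contact_force: [1.2, 0.0, -1.3]
opening: 0.0517
```

```bash
python3 st.py; python3 look.py c | grep top
```

```text
t 10.95 tcp in bridge x -174.0 y 0.3 centre x -100.0 z 5.4 F ax/lat/z 1.2 0.2 -1.3 head 80.06 Mz [-0.999 -0.017  0.038]
top slide_center 0.6 0.012 482 [570.7 -19.4] [51.8 95. ] 80.11
top bridge 0.84 0.025 547 [700.4 -42.8] [ 90.9 132.7] 80.36
top bridge 0.84 0.12 292 [779.7 -56. ] [64.2 32.7] 80.44
```

Request:
send_rows --motion '[{"hand": -1, "slide": [0.2, -0.6, 5], "spin": 0}, {"hand": -1, "slide": [0.2, 0, 5], "spin": 0}, {"hand": -1, "slide": [0.2, 0, 5], "spin": 0}, {"hand": -1, "slide": [0, 0, 0], "spin": 0}]'

```text
time: 11.65
tool_pos: [0.4811, -0.0061, 0.0053]
tool_rot: [-0.45, 1.531, -0.623]
contact_force: [0.2, 0.3, -1.1]
opening: 0.0518
```

```bash
python3 st.py
```

```text
t 11.65 tcp in bridge x -159.1 y -0.5 centre x -85.1 z 5.3 F ax/lat/z 0.2 0.3 -1.1 head 80.06 Mz [-0.999 -0.017  0.036]
```

Request:
send_rows --motion '[{"hand": -1, "slide": [0.2, 0, 5], "spin": 0}, {"hand": -1, "slide": [0.2, 0, 5], "spin": 0}, {"hand": -1, "slide": [0.2, 0, 5], "spin": 0}, {"hand": -1, "slide": [0, 0, 0], "spin": 0}]'

```text
time: 12.05
tool_pos: [0.4973, -0.009, 0.0051]
tool_rot: [-0.452, 1.531, -0.625]
contact_force: [0.9, -0.1, -1.3]
opening: 0.0518
```

```bash
python3 st.py;python3 look.py d | grep top
```

```text
t 12.05 tcp in bridge x -142.7 y -0.5 centre x -68.7 z 5.1 F ax/lat/z 0.9 0.1 -1.3 head 80.06 Mz [-0.999 -0.017  0.036]
top slide_center 0.68 0.012 339 [601.7 -25.7] [51.4 69.8] 80.12
top bridge 0.65 0.012 40 [692.  -39.3] [ 83.2 150.8] 81.37
top bridge 0.65 0.025 562 [702.1 -43. ] [ 91.1 136.3] 80.39
top bridge 0.65 0.12 338 [780.8 -56.8] [69.9 35.4] 80.17
```

```bash
python3 -c "
import cv2
a=cv2.imread('pics/topd.png')[90:260,200:330];b=cv2.imread('pics/sided.png')[140:270,130:330]
cv2.imwrite('pics/topdc.png',cv2.resize(a,None,fx=3.5,fy=3.5,interpolation=2));cv2.imwrite('pics/sidedc.png',cv2.resize(b,None,fx=4,fy=4,interpolation=2))"
```

```text
(no output)
```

View pics/topdc.png

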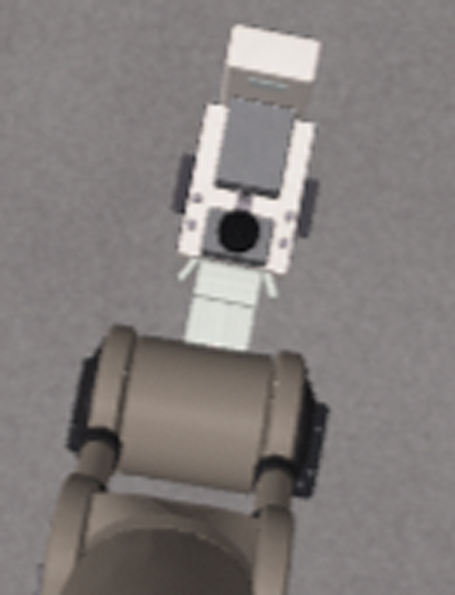

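View pics/sidedc.png

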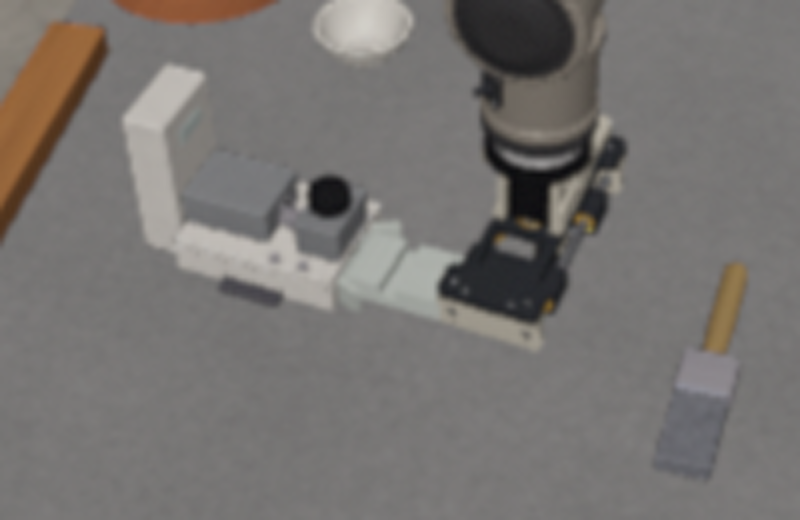

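Request:
send_rows --motion '[{"hand": -1, "slide": [0.1, 0, 3], "spin": 0}, {"hand": -1, "slide": [0.1, 0, 3], "spin": 0}, {"hand": -1, "slide": [0.1, 0, 3], "spin": 0}, {"hand": -1, "slide": [0.1, 0, 3], "spin": 0}]'

```text
time: 12.75
tool_pos: [0.5073, -0.0106, 0.0048]
tool_rot: [-0.499, 1.534, -0.673]
contact_force: [-1.6, 0.1, -1.2]
opening: 0.0517
```

```bash
python3 st.py
```

```text
t 12.75 tcp in bridge x -132.5 y -0.4 centre x -58.5 z 4.8 F ax/lat/z -1.6 -0.2 -1.2 head 80.06 Mz [-0.999 -0.017  0.032]
```

Request:
send_rows --motion '[{"hand": -1, "slide": [0.1, 0, 3], "spin": 0}, {"hand": -1, "slide": [0.1, 0, 3], "spin": 0}, {"hand": -1, "slide": [0.1, 0, 3], "spin": 0}]'

```text
time: 13.05
tool_pos: [0.5168, -0.0123, 0.0048]
tool_rot: [-0.508, 1.535, -0.681]
contact_force: [-1.6, 0.2, 0.2]
opening: 0.0519
```

```bash
python3 st.py
```

```text
t 13.05 tcp in bridge x -122.9 y -0.4 centre x -48.9 z 4.8 F ax/lat/z -1.6 -0.1 0.2 head 80.06 Mz [-0.999 -0.017  0.031]
```

Request:
send_rows --motion '[{"hand": -1, "slide": [0.1, 0, 2.5], "spin": 0}, {"hand": -1, "slide": [0.1, 0, 2.5], "spin": 0}, {"hand": -1, "slide": [0.1, 0, 2.5], "spin": 0}]'

```text
time: 13.35
tool_pos: [0.5246, -0.0137, 0.0048]
tool_rot: [-0.517, 1.535, -0.691]
contact_force: [-1.8, 0.8, 0.3]
opening: 0.052
```

Request:
send_rows --motion '[{"hand": -1, "slide": [0.1, 0, 2.5], "spin": 0}, {"hand": -1, "slide": [0.1, 0, 2.5], "spin": 0}]'

```text
time: 13.55
tool_pos: [0.5299, -0.0146, 0.0047]
tool_rot: [-0.52, 1.536, -0.693]
contact_force: [-1.1, 1.2, 0.5]
opening: 0.0521
```

Request:
send_rows --motion '[{"hand": -1, "slide": [0.1, 0, 2.5], "spin": 0}, {"hand": -1, "slide": [0.1, 0, 2.5], "spin": 0}]'

```text
time: 13.75
tool_pos: [0.5344, -0.0154, 0.0046]
tool_rot: [-0.549, 1.537, -0.722]
contact_force: [-4.5, 1.9, 3.1]
opening: 0.0519
```

```bash
python3 st.py
```

```text
t 13.75 tcp in bridge x -105.0 y -0.4 centre x -31.0 z 4.6 F ax/lat/z -4.7 1.1 3.1 head 80.06 Mz [-0.999 -0.018  0.029]
```

Request:
send_rows --motion '[{"hand": -1, "slide": [0.1, 0, 2.5], "spin": 0}, {"hand": -1, "slide": [0.1, 0, 2.5], "spin": 0}]'

```text
time: 13.95
tool_pos: [0.5374, -0.0158, 0.0044]
tool_rot: [-0.646, 1.541, -0.819]
contact_force: [-6.0, 2.2, 5.4]
opening: 0.052
```

Request:
send_rows --motion '[{"hand": -1, "slide": [0.1, 0, 2.5], "spin": 0}, {"hand": -1, "slide": [0.1, 0, 2.5], "spin": 0}]'

```text
time: 14.15
tool_pos: [0.5393, -0.016, 0.0044]
tool_rot: [-0.838, 1.546, -1.01]
contact_force: [-8.5, 1.5, 7.5]
opening: 0.0519
```

Request:
send_rows --motion '[{"hand": -1, "slide": [0.1, 0, 2.5], "spin": 0}, {"hand": -1, "slide": [0.1, 0, 2.5], "spin": 0}]'

```text
time: 14.35
tool_pos: [0.5415, -0.0164, 0.0044]
tool_rot: [-1.087, 1.55, -1.26]
contact_force: [-7.3, 1.1, 7.4]
opening: 0.052
```

```bash
python3 st.py; python3 look.py e | grep top
```

```text
t 14.35 tcp in bridge x -97.8 y -0.2 centre x -23.8 z 4.4 F ax/lat/z -7.4 -0.2 7.4 head 80.11 Mz [-1.    -0.018  0.01 ]
top bridge 0.62 0.025 545 [701.2 -42.8] [ 90.9 130.9] 80.27
top bridge 0.62 0.12 329 [780.1 -56.7] [70.1 34.4] 80.89
```

Request:
send_rows --motion '[{"hand": -1, "slide": [-0.2, 0, 2.5], "spin": 0}, {"hand": -1, "slide": [-0.2, 0, 2.5], "spin": 0}]'

```text
time: 14.85
tool_pos: [0.5456, -0.0172, 0.0045]
tool_rot: [-1.177, 1.551, -1.35]
contact_force: [-3.5, 0.4, -1.2]
opening: 0.0519
```

Request:
send_rows --motion '[{"hand": -1, "slide": [-0.2, 0, 2.5], "spin": 0}, {"hand": -1, "slide": [-0.2, 0, 2.5], "spin": 0}]'

```text
time: 15.05
tool_pos: [0.5505, -0.0181, 0.0045]
tool_rot: [-1.237, 1.551, -1.41]
contact_force: [-3.5, -0.2, -1.0]
opening: 0.052
```

```bash
python3 st.py; python3 -c "
from h import *
d=shot('wrist','w6')
d=shot('side','sidef'); cv2.imwrite('pics/sidefc.png',cv2.resize(d['pixels'][140:270,130:330],None,fx=4,fy=4,interpolation=2))"
```

```text
t 15.05 tcp in bridge x -88.7 y -0.3 centre x -14.7 z 4.5 F ax/lat/z -3.4 -0.8 -1.0 head 80.11 Mz [-1.    -0.018  0.006]
```

View pics/w6.png

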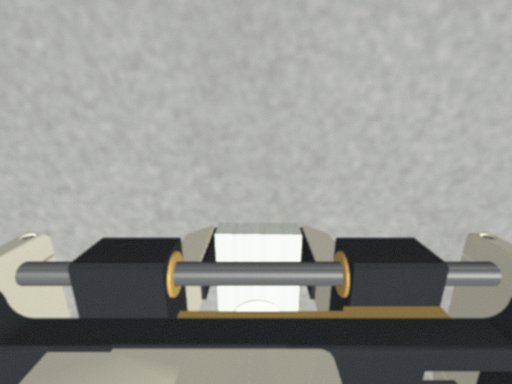

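View pics/sidefc.png

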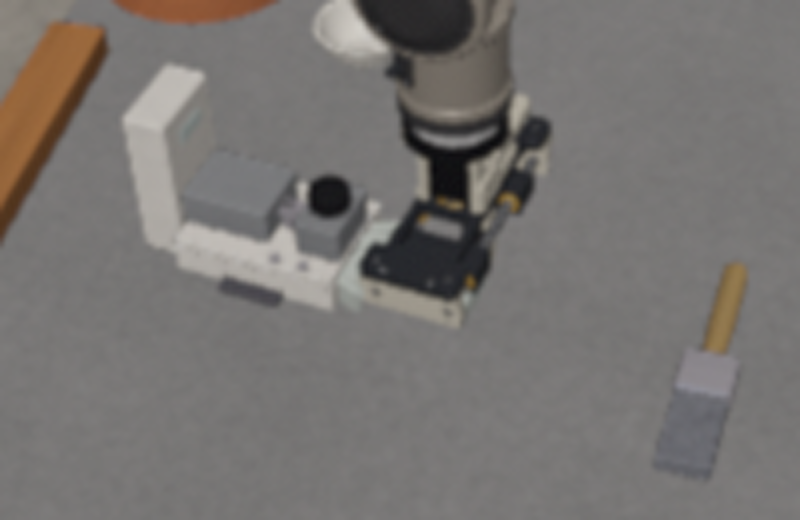

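```bash
python3 -c "
from h import *
th=np.radians(-9.9); m=np.array([.6379,-.033]); ax=np.array([np.cos(th),np.sin(th)]); n=np.array([-ax[1],ax[0]])
for c in ['top','side']:
    P=cloud(shot(c,c+'g')); q=P.reshape(-1,3); q=q[np.isfinite(q[:,0])]
    b=np.c_[(q[:,:2]-m)@ax,(q[:,:2]-m)@n,q[:,2]]*1e3
    for lo,hi in [(22,40),(40,60),(60,80),(80,110),(110,150)]:
        k=b[(b[:,2]>lo)&(b[:,2]<hi)&(abs(b[:,1])<110)&(b[:,0]>-150)&(b[:,0]<-3)]
        g=b[(b[:,2]>lo)&(b[:,2]<hi)&(abs(b[:,1])<50)&(b[:,0]>-30)&(b[:,0]<60)]
        print(c,lo,hi,len(k),np.sort(k[:,0])[-8:].round(0) if len(k) else '','bridge from',np.sort(g[:,0])[:5].round(0))
"
```

```text
top 22 40 0  bridge from [12. 12. 13. 14. 14.]
top 40 60 0  bridge from [ 9.  9. 10. 12. 15.]
top 60 80 3 [-126. -126. -126.] bridge from [3. 4. 4. 4. 4.]
top 80 110 121 [-101.  -99.  -96.  -90.  -88.  -77.  -75.  -63.] bridge from [ 8.  8.  9. 14. 15.]
top 110 150 182 [-60. -58. -58. -57. -56. -56. -55. -54.] bridge from []
side 22 40 9 [-98. -97. -90. -87. -15. -13. -11.  -7.] bridge from [-15. -13. -11.  -7.  -3.]
side 40 60 12 [-95. -94. -93. -93. -89. -77.  -4.  -3.] bridge from [-4. -3. -3. -3. -3.]
side 60 80 97 [-62. -61. -59. -59. -56. -56. -55. -52.] bridge from [-2. -1. -1. -0. -0.]
side 80 110 544 [-54. -54. -54. -54. -53. -52. -52. -51.] bridge from [ 6. 15. 19. 19.]
side 110 150 508 [-55. -55. -55. -55. -55. -53. -52. -51.] bridge from []
```

Request:
send_rows --motion '[{"hand": -1, "slide": [0, 0, 2.5], "spin": 0}, {"hand": -1, "slide": [0, 0, 2.5], "spin": 0}, {"hand": -1, "slide": [0, 0, 2.5], "spin": 0}, {"hand": -1, "slide": [0, 0, 2.5], "spin": 0}]'

```text
time: 15.65
tool_pos: [0.5615, -0.02, 0.0048]
tool_rot: [-1.159, 1.551, -1.332]
contact_force: [-2.0, -0.1, -0.3]
opening: 0.052
```

```bash
python3 st.py
```

```text
t 15.65 tcp in bridge x -77.5 y -0.3 centre x -3.5 z 4.8 F ax/lat/z -2.0 -0.5 -0.3 head 80.11 Mz [-1.    -0.018  0.008]
```

Request:
send_rows --motion '[{"hand": -1, "slide": [0, 0, 2.5], "spin": 0}, {"hand": -1, "slide": [0, 0, 2.5], "spin": 0}, {"hand": -1, "slide": [0, 0, 2.5], "spin": 0}, {"hand": -1, "slide": [0, 0, 2.5], "spin": 0}]'

```text
time: 16.05
tool_pos: [0.5723, -0.0218, 0.0048]
tool_rot: [-1.158, 1.551, -1.331]
contact_force: [-2.1, 1.0, -1.9]
opening: 0.0519
```

```bash
python3 st.py
```

```text
t 16.05 tcp in bridge x -66.5 y -0.3 centre x 7.5 z 4.8 F ax/lat/z -2.3 0.6 -1.9 head 80.11 Mz [-1.    -0.018  0.008]
```

Request:
send_rows --motion '[{"hand": -1, "slide": [0, 0, 2], "spin": 0}, {"hand": -1, "slide": [0, 0, 2], "spin": 0}]'

```text
time: 16.25
tool_pos: [0.5767, -0.0226, 0.0048]
tool_rot: [-1.154, 1.551, -1.327]
contact_force: [-2.0, -0.3, -1.3]
opening: 0.0516
```

Request:
send_rows --motion '[{"hand": -1, "slide": [0, 0, 1.5], "spin": 0}, {"hand": -1, "slide": [0, 0, 1.5], "spin": 0}]'

```text
time: 16.45
tool_pos: [0.58, -0.0232, 0.0048]
tool_rot: [-1.151, 1.551, -1.323]
contact_force: [-1.2, 0.3, -1.1]
opening: 0.052
```

```bash
python3 st.py
```

```text
t 16.45 tcp in bridge x -58.7 y -0.3 centre x 15.3 z 4.8 F ax/lat/z -1.2 0.1 -1.1 head 80.12 Mz [-1.    -0.018  0.008]
```

Request:
send_rows --motion '[{"hand": -1, "slide": [0, 0, 1.2], "spin": 0}]'

```text
time: 16.55
tool_pos: [0.5816, -0.0235, 0.0049]
tool_rot: [-1.123, 1.551, -1.296]
contact_force: [0.0, 0.2, -1.5]
opening: 0.0518
```

Request:
send_rows --motion '[{"hand": -1, "slide": [0, 0, 1.2], "spin": 0}]'

```text
time: 16.65
tool_pos: [0.5836, -0.0238, 0.0051]
tool_rot: [-1.052, 1.55, -1.224]
contact_force: [0.7, -0.1, -0.8]
opening: 0.0521
```

Request:
send_rows --motion '[{"hand": -1, "slide": [0, 0, 1.2], "spin": 0}]'

```text
time: 16.75
tool_pos: [0.5852, -0.0241, 0.0053]
tool_rot: [-1.02, 1.55, -1.193]
contact_force: [-0.4, -0.3, -1.1]
opening: 0.0518
```

```bash
python3 st.py
```

```text
t 16.75 tcp in bridge x -53.5 y -0.2 centre x 20.5 z 5.3 F ax/lat/z -0.3 -0.3 -1.1 head 80.12 Mz [-1.    -0.018  0.011]
```

Request:
send_rows --motion '[{"hand": -1, "slide": [0.2, 0, 1], "spin": 0}]'

```text
time: 16.85
tool_pos: [0.5865, -0.0243, 0.0052]
tool_rot: [-1.003, 1.549, -1.175]
contact_force: [-1.3, 0.0, -0.8]
opening: 0.052
```

Request:
send_rows --motion '[{"hand": -1, "slide": [0.2, 0, 1], "spin": 0}]'

```text
time: 16.95
tool_pos: [0.5874, -0.0244, 0.005]
tool_rot: [-1.013, 1.549, -1.185]
contact_force: [-1.9, 0.8, -1.3]
opening: 0.0519
```

```bash
python3 st.py; python3 -c "
from h import *
d=shot('side','sideh'); cv2.imwrite('pics/sidehc.png',cv2.resize(d['pixels'][140:270,130:330],None,fx=4,fy=4,interpolation=2))
P=cloud(d)
for b in vision.search_frame(d,'catch')[:2]: print(b)"
```

```text
t 16.95 tcp in bridge x -51.2 y -0.2 centre x 22.8 z 5.0 F ax/lat/z -2.0 0.4 -1.3 head 80.12 Mz [-1.    -0.018  0.011]
```

View pics/sidehc.png

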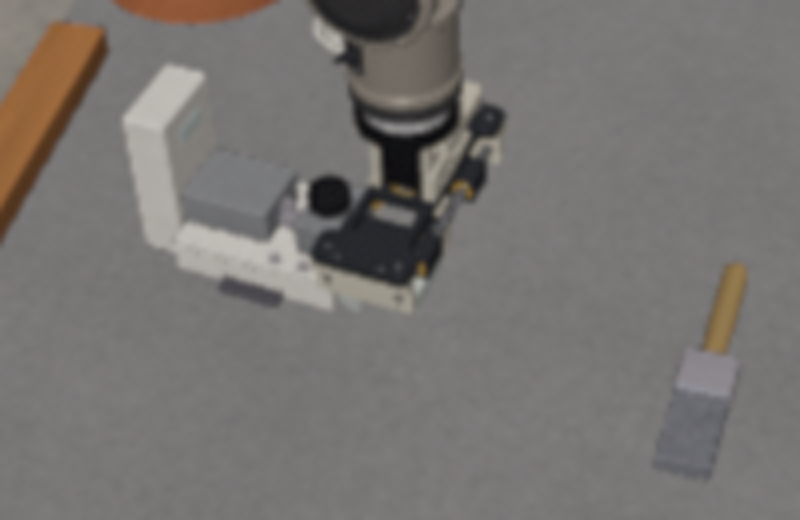

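Request:
send_rows --motion '[{"hand": -1, "slide": [0.1, 0, 1], "spin": 0}]'

```text
time: 17.15
tool_pos: [0.5878, -0.0245, 0.0047]
tool_rot: [-1.069, 1.55, -1.241]
contact_force: [-3.6, -0.0, -1.0]
opening: 0.0522
```

Request:
send_rows --motion '[{"hand": -1, "slide": [0.1, 0, 1], "spin": 0}]'

```text
time: 17.25
tool_pos: [0.5879, -0.0245, 0.0044]
tool_rot: [-1.166, 1.551, -1.339]
contact_force: [-6.3, 0.9, 5.1]
opening: 0.052
```

```bash
python3 st.py
```

```text
t 17.25 tcp in bridge x -50.7 y -0.2 centre x 23.3 z 4.4 F ax/lat/z -6.4 -0.2 5.1 head 80.12 Mz [-1.    -0.018  0.008]
```

Request:
send_rows --motion '[{"hand": -1, "slide": [0, 0, 0], "spin": 0}, {"hand": 0.6, "slide": [0, 0, 0], "spin": 0}, {"hand": 0.6, "slide": [0, 0, 0], "spin": 0}, {"hand": 0.6, "slide": [0, 0, 0], "spin": 0}, {"hand": 0.6, "slide": [0, 0, 0], "spin": 0}, {"hand": 0.6, "slide": [0, 0, 0], "spin": 0}]'

```text
time: 17.85
tool_pos: [0.5908, -0.025, 0.0056]
tool_rot: [-0.899, 1.548, -1.071]
contact_force: [-0.1, 0.5, 0.1]
opening: 0.0732
```

```bash
python3 st.py; python3 -c "
from h import *
d=shot('wrist','w7')"
```

```text
t 17.85 tcp in bridge x -47.8 y -0.3 centre x 26.2 z 5.6 F ax/lat/z -0.2 0.4 0.1 head 80.12 Mz [-1.    -0.018  0.014]
```

View pics/w7.png

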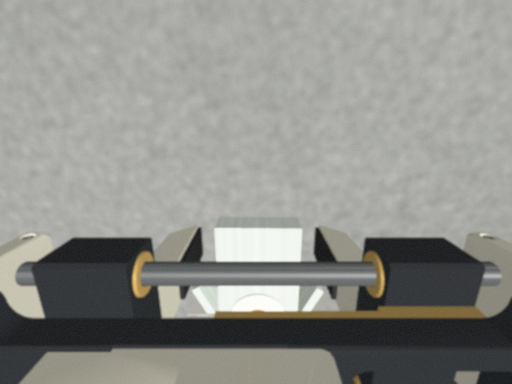

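Request:
send_rows --motion '[{"hand": 0.6, "slide": [0, 0, -5], "spin": 0}, {"hand": 0.6, "slide": [-8, 0, -8], "spin": 0}, {"hand": 0.6, "slide": [-20, 0, -12], "spin": 0}, {"hand": 0.6, "slide": [-30, 0, -20], "spin": 0}, {"hand": 0.6, "slide": [-40, 0, -30], "spin": 0}, {"hand": 0.6, "slide": [-40, 0, -30], "spin": 0}, {"hand": 0.6, "slide": [-40, 0, -30], "spin": 0}, {"hand": 0.6, "slide": [0, 0, 0], "spin": 0}]'

```text
time: 18.7
tool_pos: [0.4486, 0.003, 0.1855]
tool_rot: [-0.995, 1.549, -1.167]
contact_force: [0.9, -0.8, 0.8]
opening: 0.0733
```

```bash
python3 st.py; python3 look.py i; python3 -c "
import cv2
b=cv2.imread('pics/sidei.png')[140:270,130:330]
cv2.imwrite('pics/sideic.png',cv2.resize(b,None,fx=4,fy=4,interpolation=2))"
```

```text
t 18.7 tcp in bridge x -192.7 y 2.9 centre x -118.7 z 185.5 F ax/lat/z 1.0 -0.6 0.8 head 80.11 Mz [-1.    -0.018  0.012]
t 18.7 pos [0.4486 0.003  0.1855] q6 -1.54 open 0.0733 F [ 0.9 -0.8  0.8]
M [[0.008, 0.172, 0.985], [-0.02, 0.985, -0.171], [-1.0, -0.018, 0.012]]
shift tool mm [179.3   0.9 -18.9]
heading y 80.11 spin 0.0002
top slide_center 0.78 0.012 365 [605.6 -25.9] [51.5 60.9] 79.99
top bridge 0.89 0.012 25 [676.7 -66. ] [ 71.6 157.5] 51.3
top bridge 0.89 0.025 544 [699.7 -42.4] [ 91.4 131.9] 79.63
top bridge 0.89 0.12 315 [778.9 -56.2] [69.1 35.1] 82.95
side slide_center 0.93 0.012 282 [607.  -25.6] [59.3 62.9] 82.0
side bridge 0.97 0.012 173 [700.5  -9.5] [190.9  84. ] 15.01
side bridge 0.97 0.025 335 [717.8 -43. ] [ 95.6 165.3] 80.7
side bridge 0.97 0.12 206 [782.4 -52.5] [68.7 36.6] 78.09
```

View pics/sideic.png

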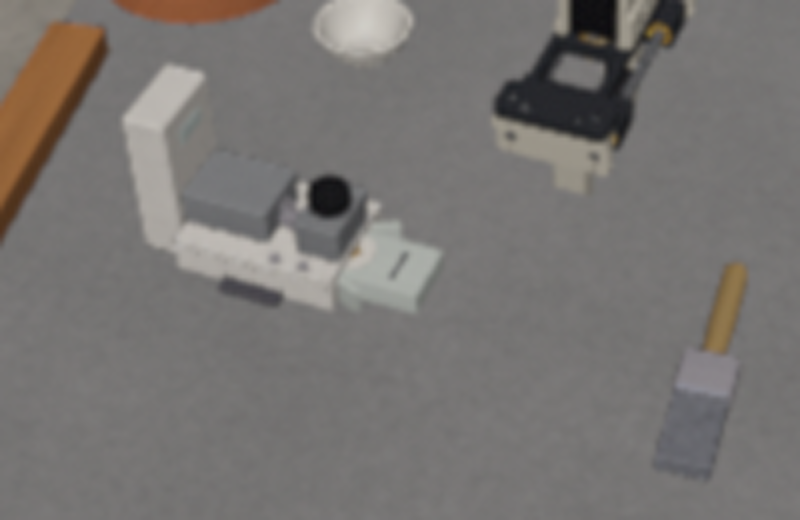

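Request:
send_rows --motion '[{"hand": 0.6, "slide": [-40, 0, 0], "spin": 0}, {"hand": 0.6, "slide": [0, 0, 45], "spin": 0}, {"hand": 0.6, "slide": [0, 0, 45], "spin": 0}, {"hand": 0.6, "slide": [0, 0, 45], "spin": 0}, {"hand": 0.6, "slide": [0, 0, 45], "spin": 0}, {"hand": 0.6, "slide": [0, 0, 45], "spin": 0}, {"hand": 0.6, "slide": [0, 0, 30], "spin": 0}, {"hand": 0.6, "slide": [0, 0, 0], "spin": 0}]'

```text
time: 19.8
tool_pos: [0.709, -0.0436, 0.2038]
tool_rot: [-2.334, 1.545, -2.509]
contact_force: [-1.9, 0.3, -1.0]
opening: 0.0734
```

```bash
python3 - <<'E'
from h import *
from fit import layers
d=shot('wrist','w8');P=cloud(d)
print(observe()['tool_pos'])
cv2.imwrite('pics/w8c.png',cv2.resize(d['pixels'][60:280,160:330],None,fx=2.7,fy=2.7,interpolation=2))
layers(P,(.55,.8,-.13,.06),[(.012,.0225),(.025,.034)])
th=np.radians(-9.9); m=np.array([.6379,-.033]); ax=np.array([np.cos(th),np.sin(th)]); n=np.array([-ax[1],ax[0]])
for nm,Q in [('before',np.load('w2.npz')['P']),('after',P)]:
    q=Q.reshape(-1,3);q=q[np.isfinite(q[:,0])]; b=np.c_[(q[:,:2]-m)@ax,(q[:,:2]-m)@n,q[:,2]]*1e3
    print(nm,[(x,np.round([np.percentile(k,50),np.percentile(k,90)],1).tolist()) for x in range(36,66,3) for k in [b[(abs(b[:,1]+.5)<3.5)&(abs(b[:,0]-x)<1.5),2]] if len(k)])
    k=b[(b[:,0]<-20)&(b[:,0]>-90)&(b[:,2]>15)&(b[:,2]<23)&(abs(b[:,1])<40)]
    if len(k): print('slide tail x',np.percentile(k[:,0],.5),'y',np.percentile(k[:,1],[1,99]),'z',np.median(k[:,2]))
E
```

```text
[ 0.70742488 -0.04318236  0.20355476]
0.012 0.0225 2399 z 0.0171 [606.9 -25.4] [86.7 60.1] 79.99
0.025 0.034 2924 z 0.0289 [701.9 -44.3] [ 91.1 133.6] 80.08
before [(36, [303.6, 305.3]), (39, [333.6, 339.0]), (42, [329.5, 337.7]), (45, [315.1, 316.5]), (48, [50.3, 51.8]), (51, [50.4, 50.9]), (54, [51.2, 51.8]), (57, [55.4, 60.2]), (60, [60.9, 61.3]), (63, [61.0, 61.9])]
slide tail x -20.821073396157054 y [-38.57852085  39.39682721] z 19.318692178362294
after [(39, [41.1, 41.5]), (42, [283.8, 285.6]), (45, [286.2, 287.1]), (48, [313.0, 319.4]), (51, [296.5, 310.0]), (54, [51.9, 295.8]), (57, [54.3, 60.2]), (60, [60.5, 61.1]), (63, [61.1, 61.9])]
slide tail x -61.75148057923924 y [-25.13170038  25.91306709] z 16.953760516535688
```

View pics/w8c.png

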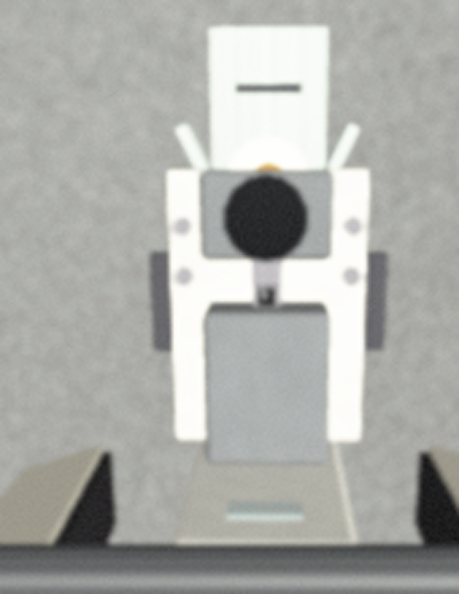

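```bash
python3 - <<'E'
from h import *
d=shot('wrist','w9');P=cloud(d); np.savez('w9.npz',P=P,px=d['pixels'])
th=np.radians(-9.9); m=np.array([.6379,-.033]); ax=np.array([np.cos(th),np.sin(th)]); n=np.array([-ax[1],ax[0]])
for nm,Q in [('before',np.load('w2.npz')['P']),('after',P)]:
    q=Q.reshape(-1,3);q=q[np.isfinite(q[:,0])&(q[:,2]<.1)]; b=np.c_[(q[:,:2]-m)@ax,(q[:,:2]-m)@n,q[:,2]]*1e3
    print(nm)
    for x in range(34,60,2): 
        k=b[(abs(b[:,1]+.5)<4)&(abs(b[:,0]-x)<1),2]; print(x,len(k),np.percentile(k,[10,50,90]).round(1) if len(k) else '',end='; ')
    print()
a=np.load('w2.npz')['px'][150:185,235:280]; c=d['pixels'][150:185,235:280]
cv2.imwrite('pics/cmp.png',np.hstack([cv2.resize(i,None,fx=8,fy=8,interpolation=2) for i in (a,c)]))
E
```

```text
before
34 1 [75.1 75.1 75.1]; 36 0 ; 38 5 [40.8 41.1 41.8]; 40 9 [40.2 40.9 42.2]; 42 10 [40. 41. 42.]; 44 10 [40.5 41.  41.5]; 46 10 [40.7 41.2 42.2]; 48 17 [40.2 50.5 51.7]; 50 9 [49.9 50.6 51.7]; 52 10 [49.5 50.4 51.4]; 54 11 [50.6 50.9 51.8]; 56 10 [50.3 51.1 51.3]; 58 20 [53.9 58.3 60.9]; 
after
34 2 [75.5 75.6 75.6]; 36 0 ; 38 4 [41.5 41.7 42.1]; 40 12 [40.4 40.9 41.8]; 42 11 [40.5 40.9 41.7]; 44 6 [40.6 41.3 41.4]; 46 12 [39.9 41.4 42. ]; 48 18 [40.7 50.3 51.2]; 50 9 [50.2 51.3 51.6]; 52 8 [49.8 50.5 51.4]; 54 12 [50.1 50.9 51.6]; 56 10 [50.7 51.5 52.2]; 58 23 [55.2 58.6 61.1];
```

View pics/cmp.png

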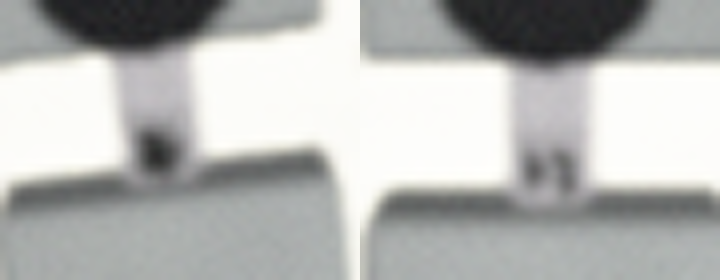

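```bash
python3 - <<'E'
from h import *
d=shot('top','topend');P=cloud(d)
for n in ['block_center','jar','bowl','brush','weight','spool']:
    r=vision.cut_out(d,n)
    if r: print(n,r[0]['uv'],np.nanmedian(P[r[0]['mask']],0).round(3))
print(observe()['contact_force'].round(1)); print(job.hand_in())
E
```

```text
block_center [153.4, 201.2] [0.514 0.292 0.022]
jar [141.7, 151.2] [0.665 0.317 0.073]
bowl [353.4, 145.6] [ 0.702 -0.293  0.018]
weight [100.1, 187.3] [0.558 0.435 0.032]
spool [411.2, 193.1] [ 0.565 -0.46   0.023]
[ 0.5  0.1 -0.3]
the job is handed in; nothing more can be done
None
```

I gripped the slide by its tail, drew it along the bench to the tunnel mouth and pushed it in with small steps. It stopped firmly at about 6 N; the highest push reading was about 8.5 N, on the ramp. I then let go, backed the arm away and handed the job in at about 20 s.

**Slide position:** the last wrist view puts its centre about 23 mm along the bridge's x. It is roughly 0.4 mm off the centreline, within about 0.2° of the tunnel direction, and flat.

**Catch:** the push force fell to nearly zero just before the firm stop. The catch's bar measures the same height as before the slide went in (catch down). I take it to be seated in the slot, but I could not see the roller itself.

**Everything else:** the block, jar, bowl, weight and spool were within about 5 mm of where they started. The brush was not found in the final top picture; it showed no sign of movement in the last side picture, and the arm never went near it. The gripper was clear of everything, with the force reading near zero.

**Disagreements:** the top and wrist cameras differed by 1 to 4 mm on where the bridge is. I corrected the slide's line twice because of it, before the nose entered the mouth. The tool also tilted by up to about 2.5° on the way, which did not affect the result.

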